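# Turn the axle end for end in its sloping rest

## Task

The stepped axle has been laid the wrong way round in the sloping rest. Lift it out, turn it end for end and lay it gently back in both V supports, so that its collared end is at the bottom against the foot stop and its thin end points up the slope, ready for a wheel. Do not touch the wheel post or the glue bottle that stand close on either side, neither with the axle nor with the arm, and let go of the axle at the end.

Things in the scene. Friction and masses are not known exactly. Their poses are not given: they have to be found in the camera images.
- axle_mid (a point): middle of the loose round aluminium axle (280 mm, about 0.35 kg), on its centre line; x runs along it to the collared end. Plain body 24 mm in diameter to 95 mm either side of here; then at one end a collar 40 mm in diameter, 14 mm wide, and a 24 mm stub 31 mm long, at the other a thin journal 14 mm in diameter, 45 mm long. It balances within 10 mm of here and can be gripped here, between the V supports
- axle_collar_end (a point): centre of the axle's end face at the collared end (24 mm stub beyond the 40 mm collar), 140 mm from the middle
- axle_thin_end (a point): centre of the axle's end face at the thin end (14 mm journal), 140 mm from the middle
- rest: fixed sloping rest: 14 mm thick cross-shaped baseboard (310x90 mm, side wings to 190 mm out), two V supports, foot stop. Origin on the bench under its middle; x level towards its high end, z up. The axle's line rises at 28 degrees from the foot stop (nearer the robot) and passes 114 mm above the origin. V supports 60 mm either side of that along the line, square to the slope, 16 mm long, 50 mm wide, as high as the line; between them only the baseboard
- rest_foot (a point): point where the axle's centre line, when it lies in the V supports, meets the upper face of the foot stop (plate 56 mm wide, square to the slope, reaching 21 mm above the line)
- rest_head (a point): point 280 mm up the slope from rest_foot on the same line: where the axle's upper end lies when its lower end touches the foot stop
- wheel_post: fixed upright wooden post 18 mm in diameter and 178 mm high on a 68 mm round base, standing on one wing of the baseboard, with three wooden wheels (largest 60 mm) stacked at its foot up to 53 mm. Origin at the centre of the underside. It is 135 to 150 mm to one side of the rest's middle, left or right
- bottle: centre of the underside of an upright loose glue bottle, 55 mm in diameter and 152 mm high, 0.18 kg, on the other wing of the baseboard, 135 to 150 mm from the rest's middle

How it is judged:
On the way:
1. the axle is lifted out of the rest: both its ends more than 60 mm from where they would lie there the wrong way round (distance between axle_thin_end and rest_foot above 0.06 m and distance between axle_collar_end and rest_head above 0.06 m), for 0.1 s.
At the end, for the whole second after the job is handed in: The axle lies still and released in both V supports, reversed: its collared end within 12 mm of the foot stop's point and its thin end within 12 mm of the head point; the bottle stands within 15 mm of where it was (distance between axle_collar_end and rest_foot below 0.012 m and distance between axle_thin_end and rest_head below 0.012 m and linear speed of axle below 0.02 m/s and contact force between the fingers and axle below 0.1 N and distance of bottle from where it was at the start of the episode below 0.015 m); the robot touches nothing.
It fails at once if the wheel post is struck by the axle or the robot (more than 1 N) (contact force between any of axle, the fingers, the arm and wheel_post above 1 N).
It fails at once if the glue bottle is struck by the axle or the robot (more than 1 N) (contact force between any of axle, the fingers, the arm and bottle above 1 N).
It fails at once if the axle is dropped: it moves faster than 0.6 m/s (a fall of about 2 cm) with no finger on it (linear speed of axle above 0.6 m/s and contact force between the fingers and axle below 0.1 N).
It also fails if it takes over 42 s, if anything falls off the work surface, if the arm or the gripper's body presses on something with over 40 N, if the wrist force passes 120 N, or if a joint passes its speed limit or range.

## Robot

A 6-joint arm with a two-finger parallel gripper is mounted at the origin on a cart in front of the work surface, level with it; the furniture and walls round the work are solid. World frame = base frame: x ahead of the robot, y to its left, z up, the work surface at z = 0. Lengths are in m, angles in rad, forces in N, time in s.
With the tool pointing down it reaches from about 0.3 to 0.775 m from the base axis. Payload 14.6 kg.
Tool frame: the origin (TCP) lies between the finger pads; the fingertips stand 14 mm ahead of it and the grasp point (between the pads) lies 5 mm behind it; z points along the fingers, y is the line along which they close (so a half turn about z gives the same grasp; the last joint's range is limited). The gripper opens to 94 mm and grips with 3 to 60 N. Pads are 16 mm wide; open, the fingers measure 119 mm over their backs; the gripper's body (75 mm by 177 mm) begins 78 mm behind the grasp point.
Start: joints at [-1.262, 0.3, 1.521, -0, 1.321, -0.067], TCP at [0.202, -0.512, 0.219] pointing down, gripper open.
Joint ranges: [-3.03, 3.03], [-0.79, 2.21], [0.23, 2.52], [-1.04, 4.18], [0, 3.07], [-2.55, 2.55]. Speed limits (rad/s): [2.22, 2.22, 2.57, 3.14, 3.14, 3.14].

## Interface

Orientations are given as [roll, pitch, yaw] about the fixed x, y, z axes, in that order (R = Rz(yaw) Ry(pitch) Rx(roll)).
In Python, from station import ctrl gives the robot as it stands. The module is installed in compiled form; this text tells all that it offers.
- The arm moves only by the tool move_arm, never from a script. Its argument "targets" is a list of rows, each a list of 7 numbers: the opening, from -1 (shut) to 1 (fully open), then the shift along the tool's x, y, z in units of 50 mm (1.0 is 50 mm), then the turn, a rotation vector about the tool's x, y, z in rad. A call has 1 to 12 rows; each row is the pose to reach, as a shift and turn from the pose commanded when the call began, along the tool's axes at that moment; what a row does not reach only later rows make up. A row lasts 1/10 s, in which the tool goes at most 50 mm and 8.59 degrees, less where a joint would pass 70% of its speed; a pose out of reach is approached as far as the arm can. A call with a gripper value outside its range is refused whole. The fingers move at their own pace and stop on an object; "grip_force" is the grip in N (left out, the last holds). Time passes only in rows, so rows that repeat a pose let the fingers close. It gives the time, the measured TCP pose, the force, the opening and the grip force at its end, in the units of the state.
- ctrl.get_obs(): the state, without advancing time (a new reading comes with each control period).
- ctrl.camera(name): name is "scene" or "top" or "wrist"; returns (picture, depth): 480x640x3 uint8, red, green, blue; 480x640 float32, m along the optical axis (not along the pixel's ray), 0 where there is no reading.
- ctrl.camera_params(name): a dict with "intrinsics" (3x3 intrinsics, pixels), "rvec" (rotation vector, rad) and "tvec" (3), from world to camera coordinates, as OpenCV has them; the wrist camera has in their place "T_tool_cam" (4x4, takes a point from camera to tool coordinates, whose origin is the TCP and whose axes are the flange's). Camera axes: x right, y down, z forward; pixel columns grow to the right and rows downward; lengths in m; the calibration is good to about 2 mm. A picture is of the moment at which its call begins: read the wrist's pose just before it. camera_params takes no time and is no camera call.
- ctrl.hand_in(): hands the job in; it is judged then, once.
Trained networks look in the newest picture that a camera, given by its name, has taken for a name from the list of things; names that differ only in an ending like _2 or _b are one class to them, and where a whole thing is asked for, a point or a joint stands for the part that bears it (a point fixed in the world has none). Each returns a list of dicts, best first, with "score" (0 to 1); they miss things now and then, are a little off and sometimes report something else, mostly with a low value. They report only what shows in the picture. A call takes as long as a camera call.
- ctrl.cut_out(camera, target): "region" (480x640 bool, what is visible of it) and "point" ([column, row] in pixels, amid what is visible of it).
- ctrl.tip_of(camera, target): "point" ([column, row] in pixels: a listed point, or the origin of a listed thing).
The state is a dict: "time_s": time; "qpos": joint angles; "joint_vel": joint speeds; "tau": joint torques, N m; "ee_pos": TCP position; "eef_rot": TCP orientation; "force": force on the tool from outside, world axes, zero at the start; "moment": the same for the moment, N m; "grip_width": finger opening in m; "grip_force": force on a finger pad.
Only numpy, scipy, OpenCV 4.12 (cv2) and the standard library are available. Lean on these libraries where they do the work, as an engineer would, in place of code of your own. Each camera call takes 0.05 s, during which the arm holds its last target. There are 200 camera calls.

## Working session

There is one attempt and no reset: what is moved stays moved. The work goes in short steps, Python scripts to look and compute and a tool call to move; the robot and the scene stay as the last step left them, time stands still between calls to the robot, and variables do not carry over. Pictures are saved under pics/ and viewed, at most 10 in all, crops included, and the job is handed in when it is done.

Besides the shell and the picture viewer there is one more tool, called as name([rows], argument=value, ...), one row to a line, values as JSON. move_arm: Moves the arm, as the interface text tells. Its arguments: {"type":"object","properties":{"targets":{"type":"array"},"grip_force":{"type":"number"}},"required":["targets"]}

```bash
mkdir -p pics; cat > h.py <<'E'
import numpy as np, cv2
from scipy.spatial.transform import Rotation as R
from station import ctrl
def cam(name):
    p=ctrl.camera_params(name); K=np.array(p["intrinsics"])
    if "rvec" in p:
        Rm=cv2.Rodrigues(np.array(p["rvec"],float))[0]; t=np.array(p["tvec"]).ravel()
        return K,Rm.T,-Rm.T@t
    o=ctrl.get_obs(); T=np.array(p["T_tool_cam"]); Rt=R.from_euler('xyz',o["eef_rot"]).as_matrix()
    return K,Rt@T[:3,:3],Rt@T[:3,3]+np.array(o["ee_pos"])
def unproj(c,px,d):
    K,Rw,tw=c; return Rw@(np.linalg.inv(K)@np.array([px[0],px[1],1.])*d)+tw
def onplane(c,px,z):
    K,Rw,tw=c; r=Rw@(np.linalg.inv(K)@np.array([px[0],px[1],1.])); return tw+r*(z-tw[2])/r[2]
E
python3 - <<'E'
from h import *
print(ctrl.get_obs())
for n in("scene","top"):
    c=cam(n); im,d=ctrl.camera(n); cv2.imwrite(f"pics/{n}1.png",im[:,:,::-1])
    print(n,c[2])
    for t in("axle_mid","axle_collar_end","axle_thin_end","rest","rest_foot","rest_head","wheel_post","bottle"):
        for r in ctrl.tip_of(n,t)[:2]:
            u,v=np.round(r["point"]).astype(int); 
            dd=d[min(max(v,0),479),min(max(u,0),639)]
            print(t,round(r["score"],2),u,v,unproj(c,r["point"],dd).round(3), onplane(c,r["point"],0.014).round(3))
E
```

```text
{'time_s': 0.0, 'qpos': array([-1.26156991e+00,  3.00435885e-01,  1.52158406e+00,  6.86433680e-06,
        1.32070023e+00, -6.66108768e-02]), 'joint_vel': array([ 0.0012994 , -0.00070785,  0.00088496, -0.00090227,  0.00115853,
       -0.00100665]), 'tau': array([-4.24727159e-04, -5.31798720e+01, -3.52741921e+01,  7.07237399e-02,
        2.42736196e-02, -1.09126056e-04]), 'ee_pos': array([ 0.20179597, -0.51137617,  0.21890438]), 'eef_rot': array([-3.14046808e+00, -8.16837289e-05,  3.75835541e-01]), 'force': array([0.27550228, 0.29490307, 0.60350056]), 'moment': array([ 0.02924861,  0.009334  , -0.03947228]), 'grip_force': 0.0, 'grip_width': 0.09376038383606254}
scene [0.29032723 0.82534889 0.5135268 ]
axle_mid 0.75 323 232 [0.634 0.105 0.118] [ 0.724 -0.085  0.014]
axle_mid 0.47 324 284 [0.623 0.124 0.014] [0.623 0.123 0.014]
axle_collar_end 0.92 279 185 [0.749 0.073 0.188] [ 0.994 -0.33   0.014]
axle_thin_end 0.96 375 280 [0.516 0.127 0.054] [0.535 0.067 0.014]
rest 0.72 325 284 [0.62  0.122 0.014] [0.62  0.122 0.014]
rest_foot 0.8 377 282 [0.513 0.12  0.045] [0.528 0.073 0.014]
whee
[... 162 characters left out ...]
34] [0.676 0.231 0.014]
top [0.55632965 0.11748609 0.997565  ]
axle_mid 0.62 340 262 [0.625 0.092 0.126] [0.634 0.089 0.014]
axle_collar_end 0.92 355 191 [0.742 0.067 0.192] [0.784 0.056 0.014]
axle_thin_end 0.77 324 322 [0.511 0.124 0.06 ] [0.509 0.124 0.014]
axle_thin_end 0.64 324 324 [0.507 0.123 0.047] [0.505 0.123 0.014]
rest 0.96 335 265 [0.619 0.102 0.122] [0.626 0.1   0.014]
rest_foot 0.79 323 324 [0.507 0.125 0.043] [0.505 0.125 0.014]
rest_head 0.7 354 192 [0.742 0.067 0.189] [0.782 0.056 0.014]
wheel_post 0.92 270 244 [0.661 0.224 0.11 ] [0.672 0.235 0.014]
bottle 0.76 400 287 [ 0.577 -0.02   0.114] [ 0.579 -0.035  0.014]
bottle 0.21 357 189 [0.748 0.063 0.185] [0.788 0.051 0.014]
```

View pics/top1.png

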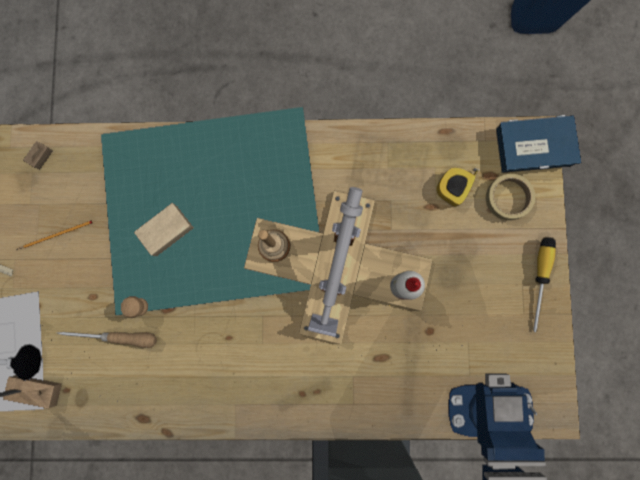

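View pics/scene1.png

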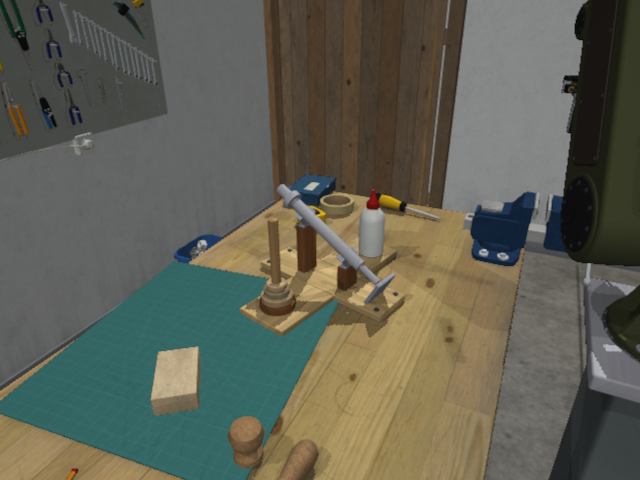

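The axle runs from the foot plate at about (324,323) to the collar end at about (355,190) in the top view. The post is at (270,240) and the bottle at (408,285), which matches the networks. Next I compute a pre-grasp pose 160 mm off along the slope normal.

```bash
cat >> h.py <<'E'
S=np.radians(28)
def axes(az):   # tool rotation: x up the slope, z into the slope
    u=np.array([np.cos(az)*np.cos(S),np.sin(az)*np.cos(S),np.sin(S)])
    z=np.array([np.cos(az)*np.sin(S),np.sin(az)*np.sin(S),-np.cos(S)])
    return np.column_stack([u,np.cross(z,u),z])
def delta(p,Rt):
    o=ctrl.get_obs(); R0=R.from_euler('xyz',o["eef_rot"]).as_matrix()
    print("shift/50mm",(R0.T@(p-o["ee_pos"])/.05).round(3),"rot",R.from_matrix(R0.T@Rt).as_rotvec().round(4),"t",o["time_s"],"F",o["force"].round(2),"w",round(o["grip_width"],4),"q",np.round(o["qpos"],2))
E
python3 - <<'E'
from h import *
A=axes(np.radians(-13.7)); m=np.array([.629,.095,.114])
delta(m-.16*A[:,2],A)
delta((m-.16*A[:,2]+ctrl.get_obs()["ee_pos"])/2+[0,0,.05],A)
E
```

```text
shift/50mm [11.172 -9.017 -0.716] rot [-0.1502  0.4731  0.6024] t 0.9 F [ 0.1   0.27 -0.08] w 0.0941 q [-1.26  0.3   1.52 -0.    1.32 -0.07]
shift/50mm [ 5.586 -4.509 -1.358] rot [-0.1502  0.4731  0.6024] t 0.9 F [ 0.1   0.27 -0.08] w 0.0941 q [-1.26  0.3   1.52 -0.    1.32 -0.07]
```

move_arm([
  [1,0.5,-0.4,-0.2,0,0.04,0.05],
  [1,1.1,-0.9,-0.5,-0.01,0.08,0.1],
  [1,1.8,-1.45,-0.8,-0.02,0.12,0.15],
  [1,2.5,-2.0,-1.0,-0.03,0.16,0.2],
  [1,3.2,-2.6,-1.2,-0.04,0.2,0.25],
  [1,3.9,-3.15,-1.3,-0.05,0.23,0.3],
  [1,4.6,-3.7,-1.4,-0.07,0.26,0.35],
  [1,5.3,-4.3,-1.4,-0.09,0.29,0.4],
  [1,6.0,-4.85,-1.4,-0.1,0.32,0.44],
  [1,6.7,-5.4,-1.3,-0.11,0.36,0.48],
  [1,7.3,-5.9,-1.2,-0.12,0.39,0.51],
  [1,7.7,-6.2,-1.2,-0.13,0.42,0.54],
])

```text
time_s: 2.1
ee_pos: [0.4467, -0.0796, 0.2792]
eef_rot: [3.131, -0.436, -0.17]
force: [0.4, -0.5, 0.4]
grip_width: 0.0936
grip_force: 0.0
```

```bash
python3 - <<'E'
from h import *
A=axes(np.radians(-13.7)); m=np.array([.629,.095,.114])
delta(m-.16*A[:,2],A)
E
```

```text
shift/50mm [ 1.161 -4.174  1.022] rot [-0.0198  0.0528  0.062 ] t 2.1 F [ 0.42 -0.45  0.36] w 0.0936 q [-0.28 -0.21  1.97  0.04  0.95  1.45]
```

move_arm([
  [1,0.15,-0.5,0.1,0,0.01,0.01],
  [1,0.3,-1.1,0.25,-0.01,0.02,0.02],
  [1,0.5,-1.8,0.45,-0.01,0.03,0.03],
  [1,0.7,-2.5,0.6,-0.02,0.04,0.04],
  [1,0.85,-3.1,0.75,-0.02,0.05,0.05],
  [1,1.0,-3.6,0.9,-0.02,0.05,0.06],
  [1,1.1,-4.0,1.0,-0.02,0.053,0.062],
  [1,1.16,-4.17,1.02,-0.02,0.053,0.062],
  [1,1.16,-4.17,1.02,-0.02,0.053,0.062],
  [1,1.16,-4.17,1.02,-0.02,0.053,0.062],
])

```text
time_s: 3.1
ee_pos: [0.5552, 0.1096, 0.2555]
eef_rot: [3.14, -0.488, -0.239]
force: [-0.3, -0.1, -0.1]
grip_width: 0.0941
grip_force: 0.0
```

```bash
python3 - <<'E'
from h import *
c=cam("wrist"); im,d=ctrl.camera("wrist"); cv2.imwrite("pics/w1.png",im[:,:,::-1]); np.save("d1.npy",d)
for t in("axle_mid","axle_collar_end","axle_thin_end","rest_foot","rest_head","wheel_post","bottle"):
    for r in ctrl.tip_of("wrist",t)[:1]:
        u,v=np.round(r["point"]).astype(int); print(t,round(r["score"],2),u,v,unproj(c,r["point"],d[min(v,479),min(u,639)]).round(3))
for r in ctrl.cut_out("wrist","axle_mid")[:1]:
    m=r["region"]&(d>0); v,u=np.nonzero(m); print(r["score"],len(u),u.min(),u.max(),v.min(),v.max())
    K,Rw,tw=c; P=(Rw@(np.linalg.inv(K)@np.vstack([u*d[m],v*d[m],d[m]]))).T+tw
    np.save("P1.npy",P)
    f=np.array([.510,.124,.048]); h=np.array([.748,.066,.180]); 
    print(P.min(0),P.max(0))
    A=axes(np.radians(-13.7)); Q=(P-[.629,.095,.114])@A
    for a in np.arange(-.14,.15,.02):
        s=Q[(Q[:,0]>a)&(Q[:,0]<a+.02)]
        if len(s)>20: print(round(a+.01,2),len(s),"y",np.percentile(s[:,1],[2,98]).round(4),"z near",np.percentile(s[:,2],2).round(4))
E
```

```text
axle_mid 0.83 315 215 [0.631 0.096 0.124]
axle_collar_end 0.95 320 30 [0.744 0.065 0.187]
axle_thin_end 0.72 315 366 [0.514 0.125 0.055]
rest_foot 0.58 318 374 [0.506 0.124 0.049]
rest_head 0.7 314 366 [0.514 0.126 0.055]
wheel_post 0.89 186 238 [0.656 0.217 0.054]
bottle 0.71 450 254 [ 0.58  -0.012  0.083]
0.78 10297 290 344 23 369
[ 0.50989541  0.01607338 -0.00254875] [0.89907513 0.13228947 0.18944904]
-0.13 240 y [-0.0078  0.0048] z near -0.0053
-0.11 310 y [-0.0077  0.0057] z near -0.005
-0.09 417 y [-0.0126  0.0099] z near -0.0099
-0.07 603 y [-0.0124  0.0108] z near -0.0099
-0.05 624 y [-0.0121  0.0106] z near -0.01
-0.03 657 y [-0.012   0.0105] z near -0.01
-0.01 695 y [-0.0126  0.0104] z near -0.0099
0.01 735 y [-0.0123  0.0111] z near -0.01
0.03 771 y [-0.0119  0.0109] z near -0.01
0.05 794 y [-0.0116  0.0108] z near -0.01
0.07 885 y [-0.0122  0.0114] z near -0.0101
0.09 1021 y [-0.0157  0.0153] z near -0.0169
0.11 1322 y [-0.0187  0.0183] z near -0.0177
0.13 1025 y [-0.0113  0.0118] z near -0.0102
0.15 156 y [-0.0224  0.0116] z near -0.0099
```

View pics/w1.png

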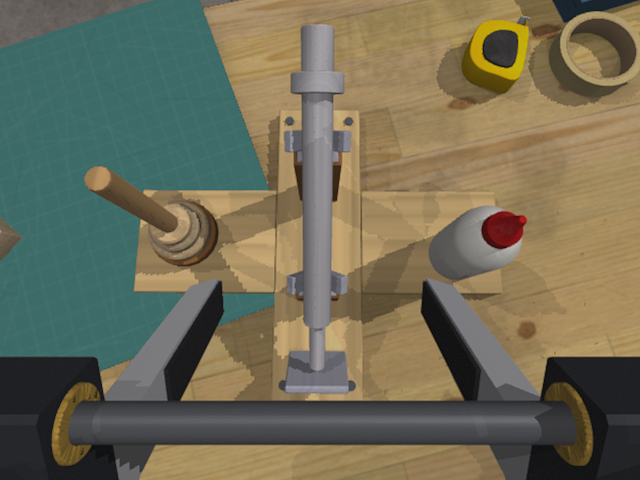

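The wrist view shows the axle down the centre (column 317), with the collar at row 80 and the foot plate at row 370. The post and bottle are well clear of the fingers. Next I find the mid position along the axle from the body steps.

```bash
python3 - <<'E'
from h import *
P=np.load("P1.npy"); A=axes(np.radians(-13.7)); Q=(P-[.629,.095,.114])@A
Q=Q[(abs(Q[:,1])<.004)&(Q[:,2]<.02)]
for lo,hi in((-.155,-.13),(-.103,-.085),(.08,.118),(.13,.15)):
    for a in np.arange(lo,hi,.002):
        s=Q[(Q[:,0]>=a)&(Q[:,0]<a+.002)]
        print(round(a*1000+1),len(s),(np.median(s[:,2])*1000).round(1) if len(s) else None, end=" | ")
    print()
m=np.array([.629,.095,.114])
for e in(-.005,-.0):  delta(m+A@np.array([e,-.0006,.002+.005]),A)
E
```

```text
-154 0 None | -152 0 None | -150 0 None | -148 0 None | -146 0 None | -144 0 None | -142 0 None | -140 0 None | -138 0 None | -136 13 -3.3 | -134 18 -3.2 | -132 16 -3.3 | -130 17 -3.5 | 
-102 19 -3.7 | -100 23 -3.8 | -98 18 -3.9 | -96 19 -3.8 | -94 5 -4.4 | -92 7 -8.6 | -90 23 -8.4 | -88 21 -8.5 | -86 20 -8.7 | 
81 25 -8.7 | 83 30 -9.0 | 85 32 -8.4 | 87 33 -8.6 | 89 33 -8.8 | 91 33 -8.7 | 93 33 -8.7 | 95 33 -9.2 | 97 33 -8.8 | 99 36 -16.9 | 101 36 -16.6 | 103 36 -17.0 | 105 36 -17.1 | 107 36 -16.7 | 109 41 -17.0 | 111 31 -16.7 | 113 23 -8.8 | 115 34 -8.9 | 117 36 -8.9 | 
131 36 -8.6 | 133 37 -8.9 | 135 39 -8.6 | 137 38 -8.9 | 139 38 -9.0 | 141 39 -8.9 | 143 12 -8.7 | 145 0 None | 147 0 None | 149 0 None | 
shift/50mm [-0.1   -0.073  3.342] rot [ 0.0014  0.001  -0.0003] t 3.55 F [-0.58  0.75 -0.  ] w 0.0938 q [ 0.23  0.09  1.75 -0.28  0.87  2.17]
shift/50mm [ 0.    -0.073  3.342] rot [ 0.0014  0.001  -0.0003] t 3.55 F [-0.58  0.75 -0.  ] w 0.0938 q [ 0.23  0.09  1.75 -0.28  0.87  2.17]
```

move_arm([
  [1,0.01,-0.02,0.3,0,0,0],
  [1,0.03,-0.05,0.7,0,0,0],
  [1,0.05,-0.07,1.1,0,0,0],
  [1,0.06,-0.07,1.5,0,0,0],
  [1,0.06,-0.07,1.9,0,0,0],
  [1,0.06,-0.07,2.3,0,0,0],
  [1,0.06,-0.07,2.7,0,0,0],
  [1,0.06,-0.07,3.0,0,0,0],
  [1,0.06,-0.07,3.25,0,0,0],
  [1,0.06,-0.07,3.37,0,0,0],
  [1,0.06,-0.07,3.37,0,0,0],
  [1,0.06,-0.07,3.37,0,0,0],
])

```text
time_s: 4.75
ee_pos: [0.6356, 0.0941, 0.1082]
eef_rot: [3.14, -0.488, -0.239]
force: [0.2, -0.0, 1.0]
grip_width: 0.0941
grip_force: 0.0
```

move_arm([
  [0,0,0,0,0,0,0],
  [-0.3,0,0,0,0,0,0],
  [-0.5,0,0,0,0,0,0],
  [-0.7,0,0,0,0,0,0],
  [-1,0,0,0,0,0,0],
  [-1,0,0,0,0,0,0],
  [-1,0,0,0,0,0,0],
  [-1,0,0,0,0,0,0],
], grip_force=45)

```text
time_s: 5.55
ee_pos: [0.6355, 0.094, 0.1078]
eef_rot: [3.14, -0.487, -0.239]
force: [-0.1, 0.1, 0.2]
grip_width: 0.0332
grip_force: 0.0
```

```bash
python3 - <<'E'
from h import *
o=ctrl.get_obs();print(o); A=axes(np.radians(-13.7)); print((o["ee_pos"]-np.array([.629,.095,.114]))@A)
E
```

```text
{'time_s': 5.55, 'qpos': array([ 0.1637874 ,  0.42525244,  1.7074854 , -0.34272564,  0.58277765,
        2.22058985]), 'joint_vel': array([ 0.00047736,  0.00064242, -0.00090234,  0.00057203,  0.00037168,
       -0.00047707]), 'tau': array([-1.18466319e-04, -5.59551466e+01, -3.09837484e+01, -4.29718355e-01,
       -1.06036026e+00,  7.60142051e-03]), 'ee_pos': array([0.63551499, 0.09401911, 0.10782711]), 'eef_rot': array([ 3.14020261, -0.48749288, -0.23913401]), 'force': array([-0.11251186,  0.1111012 ,  0.15837634]), 'moment': array([ 0.07892671,  0.24534082, -0.00695003]), 'grip_force': 0.0, 'grip_width': 0.033248692741366985}
[ 0.00289586 -0.00059002  0.00853098]
```

move_arm([
  [-1,0,0,0,0,0,0],
  [-1,0,0,0,0,0,0],
  [-1,0,0,0,0,0,0],
  [-1,0,0,0,0,0,0],
], grip_force=45)

```text
time_s: 5.95
ee_pos: [0.6355, 0.0941, 0.1078]
eef_rot: [3.14, -0.487, -0.239]
force: [0.5, 0.2, 0.0]
grip_width: 0.023
grip_force: 45.0
```

move_arm([
  [-1,0,0,-0.06,0,0,0],
  [-1,0,0,-0.2,0,0,0],
  [-1,0,0,-0.5,0,0,0],
  [-1,0,0,-0.85,0,0,0],
  [-1,0,0,-1.25,0,0,0],
  [-1,0,0,-1.7,0,0,0],
  [-1,0,0,-2.15,0,0,0],
  [-1,0,0,-2.6,0,0,0],
  [-1,0,0,-3.05,0,0,0],
  [-1,0,0,-3.5,0,0,0],
  [-1,0,0,-3.8,0,0,0],
  [-1,0,0,-4.0,0,0,0],
])

```text
time_s: 7.15
ee_pos: [0.5439, 0.1167, 0.2859]
eef_rot: [3.141, -0.488, -0.239]
force: [-0.3, 0.2, -4.0]
grip_width: 0.0229
grip_force: 45.0
```

```bash
python3 - <<'E'
from h import *
A=axes(np.radians(-13.7)); o=ctrl.get_obs(); print(o["ee_pos"],o["grip_width"],o["grip_force"],o["force"],o["qpos"])
c=cam("wrist"); im,d=ctrl.camera("wrist"); cv2.imwrite("pics/w2.png",im[:,:,::-1])
E
```

```text
[0.5438903  0.11671473 0.28590494] 0.02290657502332036 44.996012449264526 [-0.25204564  0.17942977 -4.03905968] [ 0.24698873  0.04742747  1.73126792 -0.27513346  0.94234427  2.17194651]
```

View pics/w2.png

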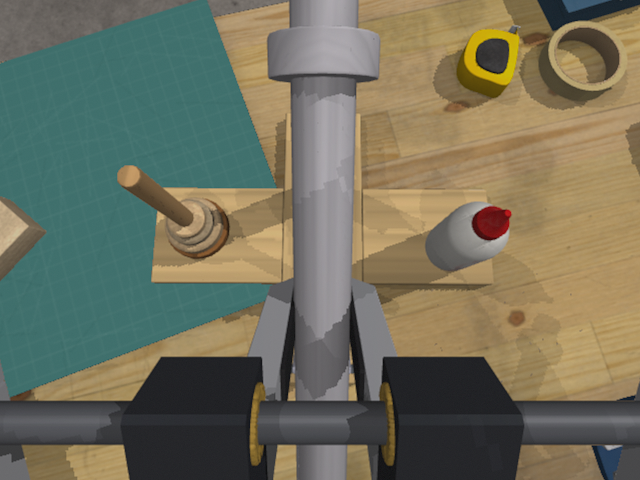

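The axle is held square in the fingers, with the collar at row 55 of the view and the supports clear below. Next I turn it by -π about the tool axis.

move_arm([
  [-1,0,0,0,0,0,-0.04],
  [-1,0,0,0,0,0,-0.12],
  [-1,0,0,0,0,0,-0.22],
  [-1,0,0,0,0,0,-0.33],
  [-1,0,0,0,0,0,-0.45],
  [-1,0,0,0,0,0,-0.57],
  [-1,0,0,0,0,0,-0.69],
  [-1,0,0,0,0,0,-0.81],
  [-1,0,0,0,0,0,-0.91],
  [-1,0,0,0,0,0,-0.99],
  [-1,0,0,0,0,0,-1.03],
  [-1,0,0,0,0,0,-1.05],
])

```text
time_s: 8.4
ee_pos: [0.5444, 0.1164, 0.2838]
eef_rot: [2.71, -0.233, 0.863]
force: [-0.2, -0.5, -3.7]
grip_width: 0.0228
grip_force: 45.0
```

move_arm([
  [-1,0,0,0,0,0,-0.04],
  [-1,0,0,0,0,0,-0.12],
  [-1,0,0,0,0,0,-0.22],
  [-1,0,0,0,0,0,-0.33],
  [-1,0,0,0,0,0,-0.45],
  [-1,0,0,0,0,0,-0.57],
  [-1,0,0,0,0,0,-0.69],
  [-1,0,0,0,0,0,-0.81],
  [-1,0,0,0,0,0,-0.91],
  [-1,0,0,0,0,0,-0.99],
  [-1,0,0,0,0,0,-1.03],
  [-1,0,0,0,0,0,-1.05],
])

```text
time_s: 9.6
ee_pos: [0.5445, 0.1164, 0.2841]
eef_rot: [2.714, 0.24, 1.809]
force: [-0.2, -0.2, -3.7]
grip_width: 0.023
grip_force: 45.0
```

move_arm([
  [-1,0,0,0,0,0,-0.04],
  [-1,0,0,0,0,0,-0.12],
  [-1,0,0,0,0,0,-0.22],
  [-1,0,0,0,0,0,-0.33],
  [-1,0,0,0,0,0,-0.45],
  [-1,0,0,0,0,0,-0.57],
  [-1,0,0,0,0,0,-0.69],
  [-1,0,0,0,0,0,-0.81],
  [-1,0,0,0,0,0,-0.91],
  [-1,0,0,0,0,0,-0.99],
  [-1,0,0,0,0,0,-1.02],
  [-1,0,0,0,0,0,-1.04],
])

```text
time_s: 10.8
ee_pos: [0.5445, 0.1165, 0.2843]
eef_rot: [-3.141, 0.487, 2.901]
force: [0.2, 0.4, -2.8]
grip_width: 0.0231
grip_force: 45.0
```

```bash
python3 - <<'E'
from h import *
A=axes(np.radians(-13.7)); B=A@np.diag([-1,-1,1]); r=np.array([.6355,.0941,.1078])
print("rel ref in slope axes",(ctrl.get_obs()["ee_pos"]-r)@A)
delta(r,B)
c=cam("wrist"); im,d=ctrl.camera("wrist"); cv2.imwrite("pics/w3.png",im[:,:,::-1])
# axle relative to tool, from depth
for rr in ctrl.cut_out("wrist","axle_mid")[:1]:
    m=rr["region"]&(d>0); v,u=np.nonzero(m); K,Rw,tw=c
    P=(Rw@(np.linalg.inv(K)@np.vstack([u*d[m],v*d[m],d[m]]))).T+tw
    Q=(P-ctrl.get_obs()["ee_pos"])@A
    for a in np.arange(-.16,.16,.02):
        s=Q[(Q[:,0]>a)&(Q[:,0]<a+.02)]
        if len(s)>20: print(round(a+.01,2),len(s),"y",np.percentile(s[:,1],[2,98]).round(4),"z",np.percentile(s[:,2],2).round(4))
E
```

```text
rel ref in slope axes [ 1.54467124e-04 -1.97622118e-04 -1.99858110e-01]
shift/50mm [-3.000e-03  2.000e-03  3.997e+00] rot [-0.0015 -0.0014 -0.0012] t 10.8 F [ 0.16  0.44 -2.8 ] w 0.0231 q [ 0.25  0.05  1.73 -0.28  0.94 -0.97]
-0.11 5237 y [-0.0175  0.0175] z -0.0255
-0.09 5097 y [-0.0166  0.0169] z -0.0253
-0.07 3571 y [-0.0109  0.0113] z -0.018
-0.05 3205 y [-0.0109  0.0114] z -0.0181
-0.03 2893 y [-0.0106  0.0117] z -0.0183
-0.01 2558 y [-0.0106  0.0112] z -0.0184
0.01 2307 y [-0.0102  0.0113] z -0.0185
0.03 1377 y [-0.0102  0.0117] z -0.0185
0.05 312 y [-0.0081  0.0092] z -0.019
0.07 1356 y [-0.0104  0.0117] z -0.0189
```

View pics/w3.png

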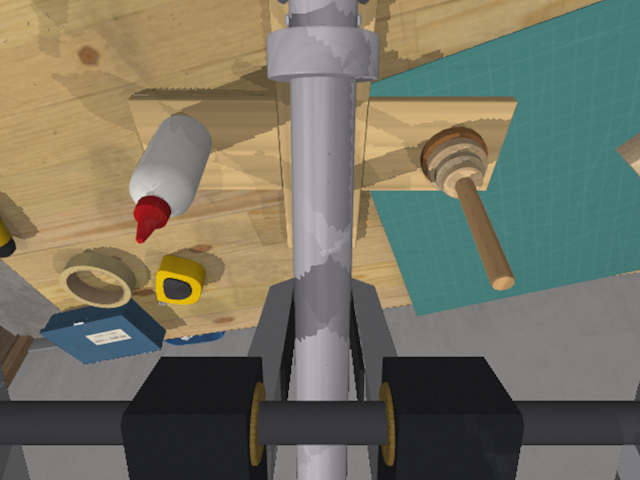

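The collared end now points down the slope (collar at row 55), and the bottle and post have not moved. I lower it 3 mm up-slope of the final position.

move_arm([
  [-1,-0.02,0,0.15,0,0,0],
  [-1,-0.04,0,0.45,0,0,0],
  [-1,-0.06,0,0.85,0,0,0],
  [-1,-0.06,0,1.25,0,0,0],
  [-1,-0.06,0,1.65,0,0,0],
  [-1,-0.06,0,2.05,0,0,0],
  [-1,-0.06,0,2.45,0,0,0],
  [-1,-0.06,0,2.8,0,0,0],
  [-1,-0.06,0,3.1,0,0,0],
  [-1,-0.06,0,3.3,0,0,0],
  [-1,-0.06,0,3.45,0,0,0],
  [-1,-0.06,0,3.5,0,0,0],
])

```text
time_s: 12.1
ee_pos: [0.6268, 0.096, 0.1303]
eef_rot: [-3.141, 0.487, 2.9]
force: [0.7, -0.2, -3.2]
grip_width: 0.0226
grip_force: 45.0
```

```bash
python3 - <<'E'
from h import *
A=axes(np.radians(-13.7)); B=A@np.diag([-1,-1,1]); r=np.array([.6355,.0941,.1078])
delta(r,B)
c=cam("wrist"); im,d=ctrl.camera("wrist"); cv2.imwrite("pics/w4.png",im[:,:,::-1])
im,d=ctrl.camera("scene"); cv2.imwrite("pics/s4.png",cv2.resize(im[160:340,220:460,::-1],None,fx=3,fy=3))
E
```

```text
shift/50mm [0.052 0.005 0.482] rot [-0.0018 -0.0022 -0.0018] t 12.1 F [ 0.67 -0.19 -3.18] w 0.0226 q [ 0.17  0.38  1.71 -0.33  0.62 -0.93]
```

View pics/w4.png

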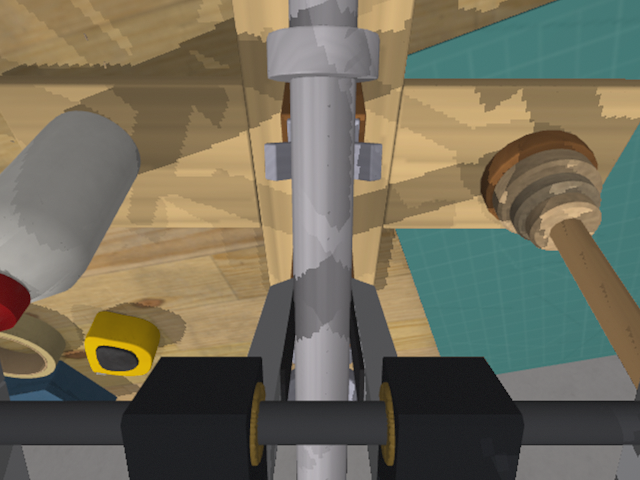

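View pics/s4.png

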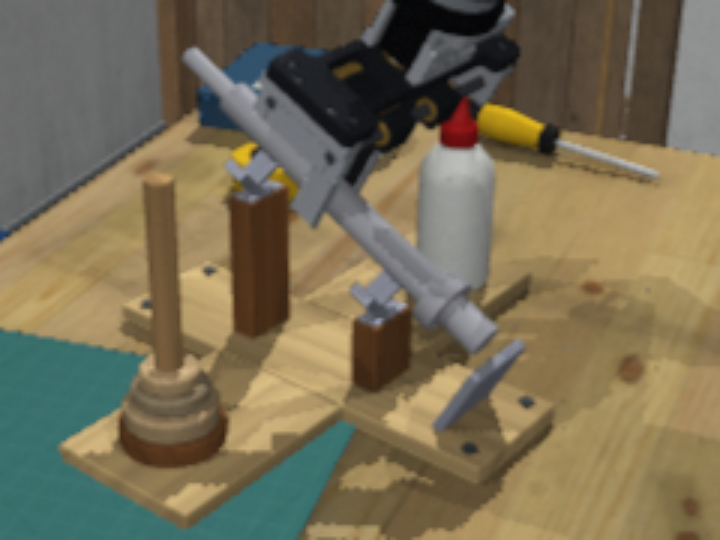

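The axle sits centred over both Vs (lower V at columns 265–380, axle at 322), and the stub is clear of the foot plate. I lower it slowly.

move_arm([
  [-1,0,0,0.1,0,0,0],
  [-1,0,0,0.2,0,0,0],
  [-1,0,0,0.3,0,0,0],
  [-1,0,0,0.37,0,0,0],
  [-1,0,0,0.42,0,0,0],
  [-1,0,0,0.45,0,0,0],
  [-1,0,0,0.47,0,0,0],
  [-1,0,0,0.47,0,0,0],
])

```text
time_s: 13.0
ee_pos: [0.6374, 0.0936, 0.1106]
eef_rot: [-3.141, 0.488, 2.901]
force: [-0.1, 0.1, -4.1]
grip_width: 0.023
grip_force: 45.0
```

move_arm([
  [-1,0,0,0.02,0,0,0],
  [-1,0,0,0.03,0,0,0],
  [-1,0,0,0.04,0,0,0],
  [-1,0,0,0.04,0,0,0],
])

```text
time_s: 13.4
ee_pos: [0.6383, 0.0934, 0.1093]
eef_rot: [-3.141, 0.488, 2.901]
force: [-5.2, 0.2, 2.8]
grip_width: 0.0232
grip_force: 45.0
```

Seating contact shows in the force. Next I slide it gently towards the foot stop.

move_arm([
  [-1,0.02,0,0,0,0,0],
  [-1,0.04,0,0,0,0,0],
  [-1,0.05,0,0,0,0,0],
  [-1,0.05,0,0,0,0,0],
])

```text
time_s: 13.8
ee_pos: [0.6366, 0.0938, 0.1084]
eef_rot: [3.142, 0.489, 2.9]
force: [0.9, -2.4, 5.5]
grip_width: 0.0231
grip_force: 45.0
```

move_arm([
  [-0.45,0,0,0,0,0,0],
  [-0.4,0,0,0,0,0,0],
  [-0.2,0,0,0,0,0,0],
  [0,0,0,0,0,0,0],
  [0.3,0,0,0,0,0,0],
  [0.3,0,0,0,0,0,0],
  [0.3,0,0,0,0,0,0],
  [0.3,0,0,0,0,0,0],
])

```text
time_s: 14.6
ee_pos: [0.6362, 0.0939, 0.1076]
eef_rot: [-3.141, 0.488, 2.901]
force: [0.1, -0.2, -0.6]
grip_width: 0.061
grip_force: 0.0
```

move_arm([
  [0.3,0,0,-0.1,0,0,0],
  [0.3,0,0,-0.3,0,0,0],
  [0.3,0,0,-0.6,0,0,0],
  [0.3,0,0,-1.0,0,0,0],
  [0.3,0,0,-1.4,0,0,0],
  [0.3,0,0,-1.8,0,0,0],
  [0.3,0,0,-2.2,0,0,0],
  [0.3,0,0,-2.6,0,0,0],
  [0.3,0,0,-3.0,0,0,0],
  [0.3,0,0,-3.2,0,0,0],
  [0.3,0,0,-3.3,0,0,0],
  [0.3,0,0,-3.3,0,0,0],
])

```text
time_s: 15.8
ee_pos: [0.5611, 0.1125, 0.2538]
eef_rot: [-3.141, 0.488, 2.901]
force: [0.5, 0.4, -0.7]
grip_width: 0.0609
grip_force: 0.0
```

```bash
python3 - <<'E'
from h import *
A=axes(np.radians(-13.7)); o=ctrl.get_obs(); print(o["time_s"],o["ee_pos"],o["grip_width"],o["grip_force"])
c=cam("wrist"); im,d=ctrl.camera("wrist"); cv2.imwrite("pics/w5.png",im[:,:,::-1])
for r in ctrl.cut_out("wrist","axle_mid")[:1]:
    m=r["region"]&(d>0); v,u=np.nonzero(m); K,Rw,tw=c
    P=(Rw@(np.linalg.inv(K)@np.vstack([u*d[m],v*d[m],d[m]]))).T+tw
    Q=(P-[.629,.095,.114])@A; Q=Q[(abs(Q[:,1])<.004)&(Q[:,2]<.02)]
    for lo,hi in((-.145,-.08),(.09,.15)):
        for a in np.arange(lo,hi,.003):
            s=Q[(Q[:,0]>=a)&(Q[:,0]<a+.003)]
            if len(s): print(round(a*1000+1.5),len(s),(np.median(s[:,2])*1000).round(1),end=" | ")
        print()
c=cam("top"); im,d=ctrl.camera("top")
for t in("axle_collar_end","axle_thin_end","bottle"):
    for r in ctrl.tip_of("top",t)[:1]: print(t,r)
E
```

```text
15.8 [0.56105668 0.11248482 0.25376122] 0.06090313222529825 0.0
-134 41 -8.8 | -131 54 -8.8 | -128 54 -8.7 | -125 46 -8.7 | -122 53 -8.7 | -119 55 -8.8 | -116 46 -8.7 | -113 53 -8.8 | -110 53 -8.8 | -107 45 -8.7 | -104 44 -16.6 | -101 44 -17.0 | -98 55 -17.1 | -95 54 -16.9 | -92 55 -16.5 | -89 45 -8.8 | -86 44 -9.0 | -83 55 -8.6 | -80 43 -8.6 | 
92 32 -8.6 | 94 36 -8.8 | 98 27 -8.7 | 100 3 -4.1 | 104 31 -3.9 | 107 32 -3.7 | 110 29 -3.5 | 113 28 -3.6 | 116 26 -3.9 | 119 29 -3.7 | 122 27 -3.8 | 125 25 -3.9 | 128 32 -4.0 | 131 25 -3.9 | 134 27 -4.2 | 137 26 -3.9 | 140 26 -4.2 | 143 19 -3.9 | 
axle_collar_end {'point': [323.7, 323.9], 'score': 0.91}
axle_thin_end {'point': [355.5, 188.3], 'score': 0.8}
bottle {'point': [400.1, 289.0], 'score': 0.74}
```

View pics/w5.png

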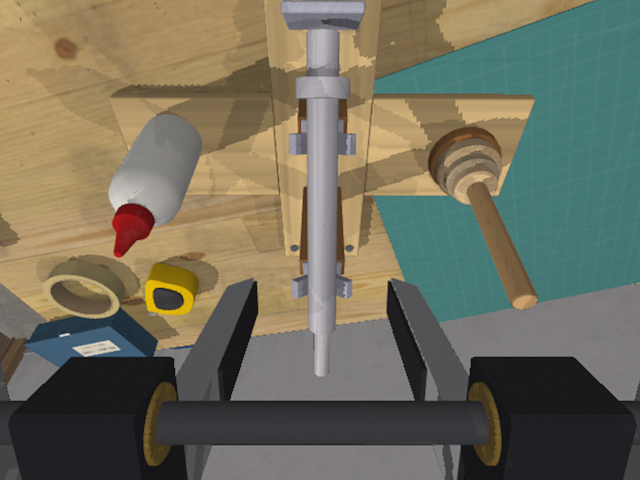

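The axle lies in both Vs, reversed. The collar is at row 88 by the foot plate, and its depth and position match the start to within 2 mm. The bottle and post are unmoved and the fingers are clear, so I hand in.

```bash
python3 -c "
from station import ctrl
print(ctrl.hand_in())"
```

```text
the job is handed in; nothing more can be done
None
```

The axle is turned end for end and lying in both V supports, collared end at the foot stop (within about 2 mm by camera). It is released, the post and bottle look untouched, and the job was handed in at about 16 s of the 42 s allowed; no verdict was returned.

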